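# Roll the small cask bung-up and open its self-closing vent with the bayonet key

## Robot

A 7-joint arm with a two-finger parallel gripper is mounted at the origin on the work surface. World frame = base frame: x ahead of the robot, y to its left, z up, the work surface at z = 0. Lengths are in m, angles in rad, forces in N, time in s.
With the tool pointing down it reaches from about 0.425 to 0.95 m from the base axis. Payload 4.7 kg.
Tool frame: the origin (TCP) lies midway between the tips of the shut fingers; the grasp point (between the pads) lies 19 mm behind it; z points along the fingers, y is the line along which they close (so a half turn about z gives the same grasp; the last joint's range is limited). The gripper opens to 85 mm and grips with 20 to 120 N. Pads are 22 mm wide; open, the fingers measure 114 mm over their backs; the gripper's body (76 mm by 85 mm) begins 54 mm behind the grasp point. The pads swing forward as they close: fully open they stand 13 mm farther back than shut.
Start: joints at [-1.22, 0.469, -0.049, 1.532, 0.024, 1.141, -0.082], TCP at [0.25, 0.627, 0.231] pointing down, gripper open.
Joint ranges: [-2.59, 2.59], [-0.33, 1.99], [-1.39, 1.29], [0.1, 2.45], [-1.04, 4.18], [0.21, 1.99], [-2.66, 2.66]. Speed limits (rad/s): [2.57, 2.57, 3.14, 3.14, 3.14, 3.14, 3.14].

## Interface

Orientations are given as a rotation vector (axis times angle).
In Python, from plant import telemetry, viewer, ticket, models gives the robot as it stands.
- The arm moves only by the shell command python3 -m pendant 'ROWS'. ROWS is JSON, a list of rows, each an object of numbers: "hand": the finger opening in m, from 0 to 0.0854; "dx", "dy", "dz": the shift along the world's x, y, z in m; "twist": the turn about the world's z in rad. In form: [{"hand": .., "dx": .., "dy": .., "dz": .., "twist": ..}, ...]. A call has 1 to 5 rows; each row shifts and turns the commanded pose from where the row before left it; what a row does not reach is not made up. A row lasts 1/10 s, in which the tool goes at most 50 mm and 8.59 degrees, less where a joint would pass 70% of its speed; a pose out of reach is approached as far as the arm can. A call is refused whole if a number of a shift passes 0.05 or a number of a turn 0.15, either way. A call with a gripper value outside its range is refused whole. The fingers move at their own pace and stop on an object; the grip force is fixed at half the most. Time passes only in rows, so rows that do not move let the fingers close. It gives the time, the measured TCP pose, the force, the opening and the grip force at its end, in the units of the state.
- telemetry.state(): the state, without advancing time (a new reading comes with each control period).
- viewer.camera(name): name is "scene" or "top"; returns (picture, depth): 400x640x3 uint8, red, green, blue; 400x640 float32, m along the optical axis (not along the pixel's ray), 0 where there is no reading.
- viewer.camera_params(name): a dict with "camera_matrix" (3x3 intrinsics, pixels), "extrinsics" (4x4, takes a point from world to camera coordinates). Camera axes: x right, y up, looking along -z (the intrinsics and any distortion apply to the point x, -y, -z); pixel columns grow to the right and rows downward; lengths in m; the calibration is good to about 2 mm. A picture is of the moment at which its call begins. camera_params takes no time and is no camera call.
- ticket.sign_off(): hands the job in; it is judged then, once.
Trained networks look in the newest picture that a camera, given by its name, has taken for a name from the list of things; names that differ only in an ending like _2 or _b are one class to them, and where a whole thing is asked for, a point or a joint stands for the part that bears it (a point fixed in the world has none). Each returns a list of dicts, best first, with "score" (0 to 1); they miss things now and then, are a little off and sometimes report something else, mostly with a low value. They report only what shows in the picture. A call takes as long as a camera call. They do not tell look-alikes from the thing itself.
- models.trace(camera, query): "pixels" (400x640 bool, what is visible of it) and "rect" ([centre column, centre row, width, height] in pixels, round what is visible of it).
- models.pinpoint(camera, query): "centre" ([column, row] in pixels: a listed point, or the origin of a listed thing).
The state is a dict: "clock": time; "q": joint angles; "joint_velocities": joint speeds; "joint_efforts": joint torques, N m; "ee_pos": TCP position; "tcp_rot": TCP orientation; "ft_force": force on the tool from outside, world axes, zero at the start; "moment": the same for the moment, N m; "opening": opening from 0.0 (shut) to 1.0 (fully open); "gripper_force": force on a finger pad.
Only numpy, scipy, OpenCV 4.12 (cv2) and the standard library are available. Lean on these libraries where they do the work, as an engineer would, in place of code of your own. Each camera call takes 0.05 s, during which the arm holds its last target. There are 200 camera calls.

## Task

Roll the small oak cask along its rails until it rests against the chocks and its steel collar faces straight up. Then take the red-headed key from its stand, push it straight into the collar until its flange is flush on the collar, and turn it a full quarter turn clockwise (seen from above) against the spring. Finish while still gripping the key, holding it pressed fully home and turned so that the vent stays open, and leave the bottle, the tumbler and the mallet where they are.

Things in the scene. Friction and masses are not known exactly. Their poses are not given: they have to be found in the camera images.
- rails: Two fixed low wooden rails, 18 mm tall, 330 mm long, with chocks, under the cask; origin on the table right below the cask's middle (and collar) when it rests on the chocks. Local x = the cask's long axis, y = rolling direction away from the chocks. The oak cask is 160 mm across its belly, 145 mm at its ends, 224 mm long, its axis 98 mm above the table.
- cask_roll (a joint): Lean of the cask (rad), 0.4 to 0.75 at the start. 0 = against the chocks, collar straight up; it rolls no further. Positive = rolled off along the rails' +y without slipping (80 mm per rad), collar leaning to that side. Push it back to the rails' -y, e.g. closed fingers on the collar's +y side, rising as the collar rises (else they rub and jam); 3 to 8 N; it stays where left.
- mouth (a point): Centre of the top face of the steel collar, a sleeve of 72 mm diameter standing 28 mm out of the cask, top 206 mm above the table when upright. z out of the collar, x along cask and slot. The 8 mm rim plate has a 29 mm hole (26 mm along x beside the slot) crossed by a slot 14 mm wide, 49 mm long along x, red marks at its ends. The cavity is 28 mm deep.
- key_grip (a point): Centre of the loose key's red head, 46 (x) by 26 (y) by 28 (z) mm, z up. Below it: a neck 18 mm thick, 12 mm long; a steel flange 60 mm wide, top 26 and underside 32 mm below this point; a shank 25 mm thick. The key is the same after half a turn. At the start it hangs in its stand by the flange, at any yaw, this point 62 mm above the table. Fully home: 32 mm above mouth.
- key: The same key (0.15 to 0.3 kg); origin at the centre of the shank's foot, 54 mm below key_grip, same axes. At the foot two lugs stick out along +x and -x, 44 mm from tip to tip, 10 mm wide, 8 mm tall; they pass down through the collar's slot.
- stand: Fixed dark wooden cup, 68 mm outer diameter, 30 mm tall on an 84 mm wide foot, that holds the key; origin at the centre of its underside.
- valve_plunger (a joint): Depth of the sprung brass pin in the middle of the collar (m). At 0 its tip is 4 mm below the top face; the key's foot presses it: 4 N to start, about 10 N (350 N/m) with the key fully home, value 0.018. From about 0.013 the lugs are below the rim and the key can turn. Unpressed, the spring lifts a turned key 6 mm until its lugs meet the rim.
- valve_vane (a joint): Angle of the vent's brass vane under the rim (rad), 0 = shut, positive clockwise from above, end stop 1.45 = open. The lugs meet it about 0.15 rad clockwise of the slot and carry it; a spring of 0.04 to 0.14 N m shuts it if the key is let go. A key turned 1.57 rad from the slot has it at about 1.43. Counter-clockwise is blocked.
- bottle: Bystander: full green bottle standing, 74 mm diameter, 290 mm tall; origin at the centre of its underside.
- tumbler: Bystander: empty glass tumbler, 68 mm diameter, 90 mm tall; origin at the centre of its underside.
- mallet: Bystander: bung mallet lying flat, 220 mm long, up to 100 mm wide at the head, about 30 mm tall; origin under its middle, x along the handle to the head.
Not all that is in view belongs to the job. Of the things that look like the key, the largest one is meant.

How it is judged:
By the outcome, as a careful person would: the job done as asked, in the order asked, and still so for the second after the job is handed in, while the arm keeps its last pose, push and grip.
It also fails if it takes over 67 s, if anything falls off the work surface, if the arm or the gripper's body presses on something with over 40 N, if the wrist force passes 120 N, or if a joint passes its speed limit or range.

## Working session

There is one attempt and no reset: what is moved stays moved. The work goes in short steps, Python scripts to look and compute and a shell command to move; the robot and the scene stay as the last step left them, time stands still between calls to the robot, and variables do not carry over. Pictures are saved under pics/ and viewed, at most 10 in all, crops included, and the job is handed in when it is done.

```bash
mkdir -p pics; ls; cat > h.py <<'E'
import numpy as np, cv2
from plant import telemetry, viewer, ticket, models
def ray(cam,px):
    P=viewer.camera_params(cam);K=np.array(P["camera_matrix"]);E=np.array(P["extrinsics"])
    d=np.linalg.inv(K)@[px[0],px[1],1.]; d=np.array([d[0],-d[1],-d[2]])
    R=E[:3,:3];t=E[:3,3]
    return -R.T@t, R.T@d   # origin, dir (unit depth)
def at_depth(cam,px,dep):
    o,d=ray(cam,px); return o+d*dep
def at_z(cam,px,z):
    o,d=ray(cam,px); return o+d*(z-o[2])/d[2]
def tri(pa,pb,ca="scene",cb="top"):
    o1,d1=ray(ca,pa);o2,d2=ray(cb,pb)
    A=np.stack([d1,-d2],1);s=np.linalg.lstsq(A,o2-o1,rcond=None)[0]
    a=o1+d1*s[0];b=o2+d2*s[1];return (a+b)/2,np.linalg.norm(a-b)
def cloud(cam,dep):
    P=viewer.camera_params(cam);K=np.array(P["camera_matrix"]);E=np.array(P["extrinsics"])
    v,u=np.mgrid[:400,:640]; D=np.stack([u,v,np.ones_like(u)],-1)@np.linalg.inv(K).T
    D=D*[1,-1,-1]*dep[...,None]; return (D-E[:3,3])@E[:3,:3]
E
python3 - <<'E'
from h import *
print(viewer.camera_params("scene"),viewer.camera_params("top"))
np.set_printoptions(precision=3,suppress=True)
for c in("scene","top"):
    p,d=viewer.camera(c); cv2.imwrite(f"pics/{c}0.png",p[...,::-1]); np.save(f"{c}0.npy",d)
    for q in("key_grip","key","mouth","stand","rails","bottle","tumbler","mallet"):
        for r in models.pinpoint(c,q)[:4]:
            u,v=[int(round(x)) for x in r["centre"]]
            dd=d[min(max(v,0),399),min(max(u,0),639)]
            print(c,q,round(r["score"],2),np.round(r["centre"],1),at_depth(c,r["centre"],dd))
E
```

```text
pics
{'camera_matrix': array([[441.5828951 ,   0.        , 320.45345446],
       [  0.        , 441.5828951 , 194.20777573],
       [  0.        ,   0.        ,   1.        ]]), 'extrinsics': array([[ 0.57226289,  0.81999933, -0.01078374, -0.30193378],
       [-0.67597273,  0.47911277,  0.55992126,  0.31320805],
       [ 0.46430168, -0.31313264,  0.82847565, -1.55887148],
       [ 0.        ,  0.        ,  0.        ,  1.        ]])} {'camera_matrix': array([[454.92068861,   0.        , 319.9973548 ],
       [  0.        , 454.92068861, 196.92946258],
       [  0.        ,   0.        ,   1.        ]]), 'extrinsics': array([[ 0.01364271, -0.99989959, -0.00383156, -0.04752669],
       [ 0.9940106 ,  0.01314663,  0.10849008, -0.57003144],
       [-0.10842881, -0.00528871,  0.99409015, -1.34303482],
       [ 0.        ,  0.        ,  0.        ,  1.        ]])}
scene key_grip 0.85 [238.9 227.7] [ 0.49  -0.241  0.077]
scene key_grip 0.63 [245.6 238.8] [ 0.507 -0.237  0.035]
scene key_grip 0.55 [261.4 202.4] [ 0.439 -0.144  0.051]
scene key_grip 0.53 [217.1 211.8] [ 0.392 -0.263  0.049]
s
[... 344 characters left out ...]
 0.73  -0.326  0.092]
scene tumbler 0.77 [163.9 311.6] [ 0.582 -0.504  0.062]
scene mallet 0.78 [430.2 140.3] [0.53  0.432 0.022]
top key_grip 0.78 [386.4 225.5] [ 0.485 -0.234  0.076]
top key_grip 0.57 [392.4 261.8] [ 0.38  -0.255  0.051]
top key_grip 0.48 [355.3 241. ] [ 0.439 -0.146  0.049]
top key 0.81 [387.1 227.4] [ 0.479 -0.235  0.078]
top key 0.48 [390.4 262.1] [ 0.379 -0.248  0.053]
top mouth 0.94 [235.5 207.5] [0.526 0.192 0.146]
top stand 0.74 [384.6 227.1] [ 0.48  -0.229  0.075]
top rails 0.8 [284.1 218. ] [0.499 0.058 0.144]
top bottle 0.63 [412.2 161.6] [ 0.664 -0.299  0.129]
top tumbler 0.93 [472.7 204.6] [ 0.556 -0.508  0.008]
top mallet 0.59 [163.8 210. ] [0.526 0.434 0.02 ]
```

```bash
python3 - <<'E'
from h import *
np.set_printoptions(precision=3,suppress=True)
a=cv2.imread("pics/scene0.png");b=cv2.imread("pics/top0.png")
x=cv2.resize(a[60:360,120:520],(800,600),interpolation=cv2.INTER_CUBIC);cv2.imwrite("pics/sc.png",x)
y=cv2.resize(b[100:325,140:440],(800,600),interpolation=cv2.INTER_CUBIC);cv2.imwrite("pics/tc.png",y)
for n,p,q in (("keygrip",(238.9,227.7),(386.4,225.5)),("k2",(261.4,202.4),(355.3,241)),("k3",(217.1,211.8),(392.4,261.8)),("mouth",(377.4,140.6),(235.5,207.5)),("rails",(335.4,194.1),(284.1,218)),):
    print(n,*tri(p,q))
for c,p in(("scene",(335.4,194.1)),("top",(284.1,218))): print("rails z0",at_z(c,p,0))
# red head yaw from depth cloud
for c in("scene","top"):
    d=np.load(f"{c}0.npy");im=(a if c=="scene" else b);C=cloud(c,d)
    h=cv2.cvtColor(im,cv2.COLOR_BGR2HSV)
    red=((h[...,0]<8)|(h[...,0]>172))&(h[...,1]>130)&(h[...,2]>60)&(C[...,2]>.068)&(C[...,2]<.09)&(np.hypot(C[...,0]-.487,C[...,1]+.237)<.05)
    P=C[red]; r=cv2.minAreaRect((P[:,:2]*1000).astype(np.float32)); print(c,len(P),r,np.median(P[:,2]))
E
```

```text
keygrip [ 0.484 -0.237  0.066] 0.00486870531330205
k2 [ 0.44  -0.145  0.053] 0.0012337426673012008
k3 [ 0.379 -0.259  0.029] 0.002403525640274438
mouth [0.526 0.191 0.177] 0.009886400905841041
rails [ 0.508  0.07  -0.006] 0.0005927940243009771
rails z0 [0.511 0.067 0.   ]
rails z0 [0.507 0.07  0.   ]
scene 158 ((485.47418212890625, -239.25381469726562), (45.28852081298828, 28.347946166992188), 83.64801025390625) 0.07592849226929267
top 123 ((482.7396545410156, -237.1968536376953), (43.55656051635742, 23.86838150024414), 83.88482666015625) 0.07642482542990173
```

View pics/sc.png

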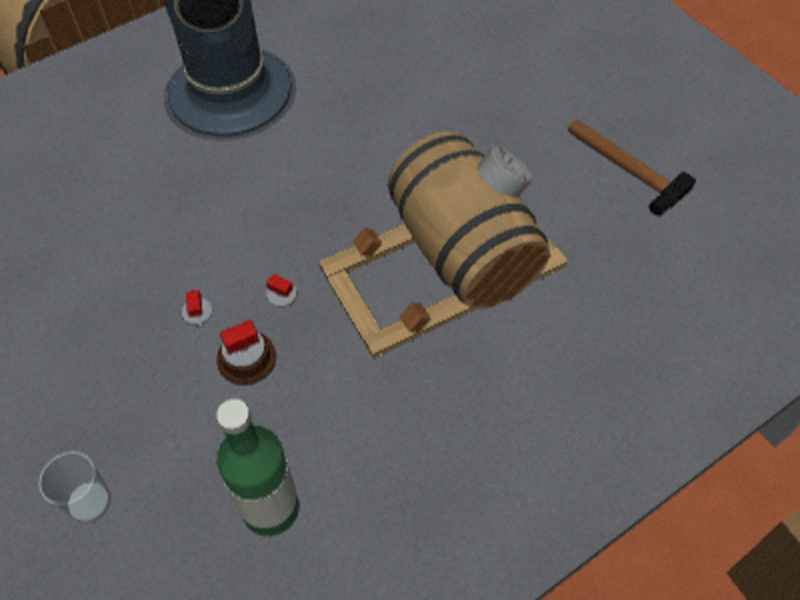

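View pics/tc.png

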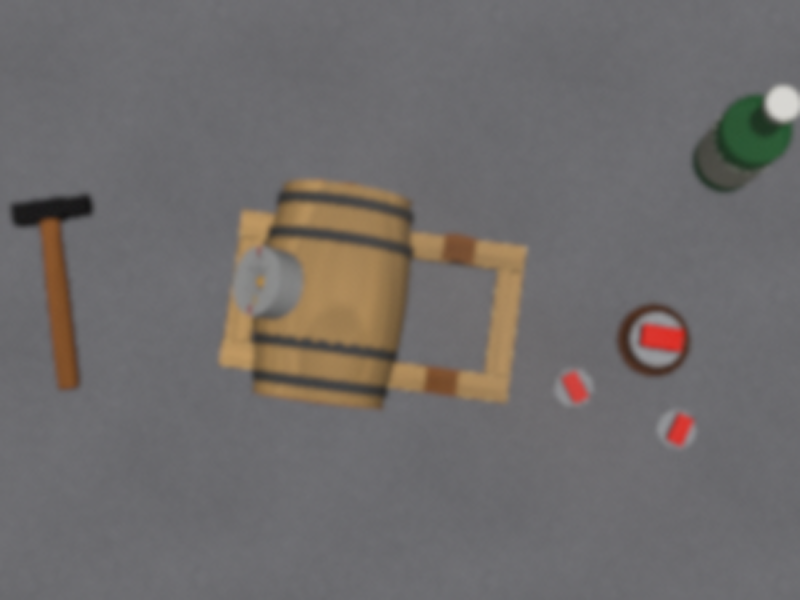

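The pictures show three red-headed keys. The large one sits in the dark stand, at scene crop (240,337) and top crop (662,338). The small look-alikes are at scene crop (195,302) and (281,285). I choose the one in the stand, whose 44x26 mm head at z≈0.076 matches the description. The cask leans to world +y, with the collar at top crop (265,282). The chocks are at top crop (459,248) and (441,381).

```bash
python3 - <<'E'
from h import *
np.set_printoptions(precision=4,suppress=True)
f=lambda u,v:(140+u/800*300-.3,100+v/600*225-.3)
cs=[at_z("top",f(*p),.018)[:2] for p in((243,212),(525,247),(508,400),(220,363))]
print("rail corners",cs, "lens",[np.linalg.norm(cs[i]-cs[(i+1)%4]) for i in range(4)])
for i,j in((1,0),(2,3)): v=cs[j]-cs[i]; print("yaw",np.degrees(np.arctan2(-v[0],v[1])))
print("chocks",[at_z("top",f(*p),.035)[:2] for p in((459,248),(441,381))])
# lean from collar top plane
for c in("scene","top"):
    im=cv2.imread(f"pics/{c}0.png");C=cloud(c,np.load(f"{c}0.npy"))
    h=cv2.cvtColor(im,cv2.COLOR_BGR2HSV)
    m=(h[...,1]<60)&(np.hypot(C[...,0]-.526,C[...,1]-.19)<.05)&(C[...,2]>.13)
    P=C[m]; print(c,len(P),P.mean(0),P.min(0),P.max(0))
s=telemetry.state();print(s["ee_pos"],s["tcp_rot"],s["opening"],s["clock"])
from scipy.spatial.transform import Rotation as R
print(R.from_rotvec(s["tcp_rot"]).as_matrix())
y=cv2.imread("pics/scene0.png")[185:260,195:295];cv2.imwrite("pics/keycrop.png",cv2.resize(y,(800,600),interpolation=cv2.INTER_CUBIC))
E
```

```text
rail corners [array([0.6231, 0.2342]), array([ 0.5868, -0.0902]), array([ 0.4126, -0.0727]), array([0.4498, 0.2542])] lens [np.float64(0.32636988404419215), np.float64(0.1750630978312612), np.float64(0.3290138367154344), np.float64(0.17436767128918212)]
yaw -6.372897299170079
yaw -6.492374207252714
chocks [array([ 0.5827, -0.0151]), array([0.4328, 0.0027])]
scene 417 [0.5376 0.1684 0.1834] [0.4851 0.1402 0.1384] [0.5685 0.2115 0.2064]
top 546 [0.5279 0.1748 0.1813] [0.495  0.141  0.1386] [0.5643 0.215  0.208 ]
[0.2502 0.6269 0.2314] [-0.5931 -3.0851 -0.0002] 0.9958362214045202 0.9
[[-0.9287  0.3708 -0.    ]
 [ 0.3708  0.9287  0.0002]
 [ 0.0001  0.0001 -1.    ]]
```

View pics/keycrop.png

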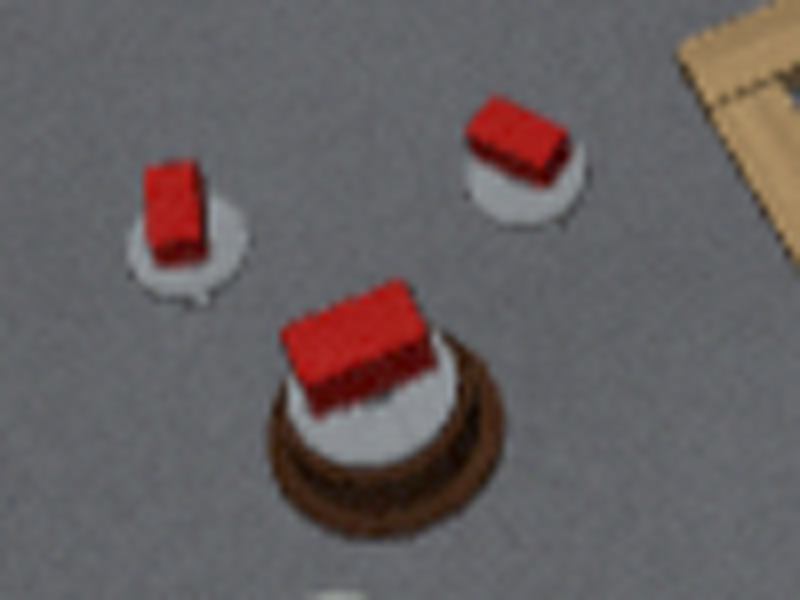

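The crop confirms the largest key, in the stand at crop (360,345). I estimate a rails yaw of -6.4°, an origin near (0.509, 0.069) and a lean of about 0.69. Now I move to the collar's +y side with closed fingers.

```bash
python3 -m pendant '[{"hand":0,"dx":0.028,"dy":-0.036,"dz":0,"twist":-0.13},{"hand":0,"dx":0.028,"dy":-0.036,"dz":0,"twist":-0.13},{"hand":0,"dx":0.028,"dy":-0.036,"dz":0,"twist":-0.13},{"hand":0,"dx":0.028,"dy":-0.036,"dz":0,"twist":-0.13},{"hand":0,"dx":0.028,"dy":-0.036,"dz":0,"twist":-0.13}]'
python3 -m pendant '[{"hand":0,"dx":0.028,"dy":-0.036,"dz":0,"twist":-0.13},{"hand":0,"dx":0.028,"dy":-0.036,"dz":0,"twist":-0.13},{"hand":0,"dx":0.028,"dy":-0.036,"dz":0,"twist":-0.13},{"hand":0,"dx":0.028,"dy":-0.036,"dz":0,"twist":-0.13},{"hand":0,"dx":0.028,"dy":-0.036,"dz":0,"twist":-0.13}]'
```

```text
clock: 1.4
ee_pos: [0.3912, 0.4454, 0.2316]
tcp_rot: [1.554, 2.73, 0.001]
ft_force: [0.1, 0.8, -0.1]
opening: 0.143
gripper_force: 0.0
clock: 1.9
ee_pos: [0.5311, 0.2655, 0.2317]
tcp_rot: [-2.344, -2.091, -0.001]
ft_force: [1.2, 0.7, -0.4]
opening: -0.0
gripper_force: 0.0
```

```bash
python3 -m pendant '[{"hand":0,"dx":0,"dy":0,"dz":-0.04},{"hand":0,"dx":0,"dy":0,"dz":-0.04},{"hand":0,"dx":0,"dy":0,"dz":-0.013},{"hand":0,"dx":-0.002,"dy":-0.015,"dz":0},{"hand":0,"dx":-0.002,"dy":-0.013,"dz":0}]'
python3 -m pendant '[{"hand":0,"dx":-0.001,"dy":-0.008,"dz":0.002},{"hand":0,"dx":-0.001,"dy":-0.008,"dz":0.005},{"hand":0,"dx":-0.001,"dy":-0.008,"dz":0.005},{"hand":0,"dx":-0.001,"dy":-0.008,"dz":0.005},{"hand":0,"dx":-0.001,"dy":-0.008,"dz":0.004}]'
```

```text
invalid input at $[0]: expected keys hand, dx, dy, dz, twist
invalid input at $[0]: expected keys hand, dx, dy, dz, twist
```

```bash
python3 -m pendant '[{"hand":0,"dx":0,"dy":0,"dz":-0.04,"twist":0},{"hand":0,"dx":0,"dy":0,"dz":-0.04,"twist":0},{"hand":0,"dx":0,"dy":0,"dz":-0.013,"twist":0},{"hand":0,"dx":-0.002,"dy":-0.015,"dz":0,"twist":0},{"hand":0,"dx":-0.002,"dy":-0.013,"dz":0,"twist":0}]'
python3 -m pendant '[{"hand":0,"dx":-0.001,"dy":-0.008,"dz":0.002,"twist":0},{"hand":0,"dx":-0.001,"dy":-0.008,"dz":0.005,"twist":0},{"hand":0,"dx":-0.001,"dy":-0.008,"dz":0.005,"twist":0},{"hand":0,"dx":-0.001,"dy":-0.008,"dz":0.005,"twist":0},{"hand":0,"dx":-0.001,"dy":-0.008,"dz":0.004,"twist":0}]'
```

```text
clock: 2.4
ee_pos: [0.5269, 0.2382, 0.1395]
tcp_rot: [2.338, 2.097, 0.002]
ft_force: [0.7, 0.1, 0.7]
opening: -0.0
gripper_force: 0.0
clock: 2.9
ee_pos: [0.5218, 0.1992, 0.1607]
tcp_rot: [2.338, 2.098, 0.005]
ft_force: [0.7, 3.4, 1.6]
opening: -0.003
gripper_force: 1.6
```

```bash
python3 -m pendant '[{"hand":0,"dx":-0.001,"dy":-0.008,"dz":0.003,"twist":0},{"hand":0,"dx":-0.001,"dy":-0.008,"dz":0.003,"twist":0},{"hand":0,"dx":-0.001,"dy":-0.008,"dz":0.003,"twist":0},{"hand":0,"dx":-0.001,"dy":-0.008,"dz":0.003,"twist":0},{"hand":0,"dx":-0.001,"dy":-0.008,"dz":0.003,"twist":0}]'
python3 -m pendant '[{"hand":0,"dx":-0.001,"dy":-0.008,"dz":0.003,"twist":0},{"hand":0,"dx":-0.001,"dy":-0.008,"dz":0.002,"twist":0},{"hand":0,"dx":-0.001,"dy":-0.008,"dz":0.002,"twist":0},{"hand":0,"dx":-0.001,"dy":-0.006,"dz":0.002,"twist":0},{"hand":0,"dx":0,"dy":-0.005,"dz":0.001,"twist":0}]'
```

```text
clock: 3.4
ee_pos: [0.516, 0.158, 0.1744]
tcp_rot: [2.339, 2.097, -0.001]
ft_force: [0.8, 2.1, 1.3]
opening: -0.005
gripper_force: 1.2
clock: 3.9
ee_pos: [0.5118, 0.1231, 0.1843]
tcp_rot: [-2.339, -2.096, 0.001]
ft_force: [-0.2, 1.5, 2.4]
opening: -0.0
gripper_force: 0.8
```

```bash
python3 -m pendant '[{"hand":0,"dx":0,"dy":-0.004,"dz":0.0005,"twist":0},{"hand":0,"dx":0,"dy":-0.003,"dz":0.0005,"twist":0},{"hand":0,"dx":0,"dy":0,"dz":0,"twist":0}]'
python3 -m pendant '[{"hand":0,"dx":0,"dy":-0.003,"dz":0,"twist":0},{"hand":0,"dx":0,"dy":0,"dz":0,"twist":0}]'
python3 -m pendant '[{"hand":0,"dx":0,"dy":-0.002,"dz":0,"twist":0},{"hand":0,"dx":0,"dy":0,"dz":0,"twist":0}]'
```

```text
clock: 4.2
ee_pos: [0.5118, 0.1163, 0.1851]
tcp_rot: [-2.34, -2.096, 0.002]
ft_force: [-1.1, 0.4, 0.4]
opening: 0.001
gripper_force: 0.2
clock: 4.4
ee_pos: [0.5121, 0.1136, 0.1852]
tcp_rot: [-2.339, -2.097, 0.001]
ft_force: [-0.1, 1.0, -0.2]
opening: 0.001
gripper_force: 0.5
clock: 4.6
ee_pos: [0.5121, 0.1117, 0.1853]
tcp_rot: [-2.339, -2.097, 0.0]
ft_force: [-1.1, 0.9, 0.7]
opening: 0.005
gripper_force: 0.5
```

```bash
python3 -m pendant '[{"hand":0,"dx":0,"dy":-0.003,"dz":0,"twist":0},{"hand":0,"dx":0,"dy":0,"dz":0,"twist":0}]'
python3 - <<'E'
from h import *
np.set_printoptions(precision=4,suppress=True)
px={}
for c in("scene","top"):
    p,d=viewer.camera(c); cv2.imwrite(f"pics/{c}1.png",p[...,::-1]); np.save(f"{c}1.npy",d)
    r=models.pinpoint(c,"mouth"); 
    if r: px[c]=r[0]["centre"];print(c,r[0]["score"],px[c],at_z(c,px[c],.206))
if len(px)==2: print(tri(px["scene"],px["top"]))
a=cv2.imread("pics/scene1.png")[60:210,270:470];b=cv2.imread("pics/top1.png")[130:280,210:410]
cv2.imwrite("pics/c1.png",np.hstack([cv2.resize(a,(400,300)),cv2.resize(b,(400,300))]))
E
```

```text
clock: 4.8
ee_pos: [0.5122, 0.1085, 0.1853]
tcp_rot: [2.34, 2.096, -0.0]
ft_force: [-0.7, 1.2, -0.2]
opening: -0.002
gripper_force: 0.5
scene 0.94 [337.7, 154.6] [0.523  0.0614 0.206 ]
top 0.92 [277.4, 213.0] [0.5076 0.0704 0.206 ]
(array([0.5091, 0.0724, 0.1844]), np.float64(0.0003670378547085082))
```

View pics/c1.png

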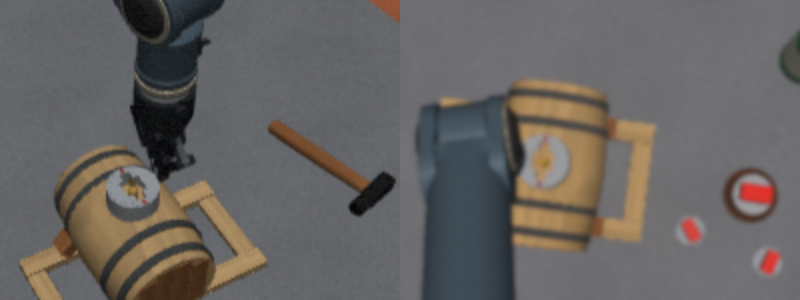

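The view shows the cask nearly at the chocks, with the collar at about (132,188) in the left crop and (545,160) in the right. I keep pushing until the stop resists.

```bash
python3 -m pendant '[{"hand":0,"dx":0,"dy":-0.003,"dz":0,"twist":0},{"hand":0,"dx":0,"dy":0,"dz":0,"twist":0}]'
python3 -m pendant '[{"hand":0,"dx":0,"dy":-0.003,"dz":0,"twist":0},{"hand":0,"dx":0,"dy":0,"dz":0,"twist":0}]'
python3 -m pendant '[{"hand":0,"dx":0,"dy":-0.003,"dz":0,"twist":0},{"hand":0,"dx":0,"dy":0,"dz":0,"twist":0}]'
```

```text
clock: 5.2
ee_pos: [0.5123, 0.1057, 0.1854]
tcp_rot: [2.34, 2.097, 0.0]
ft_force: [-0.9, 1.0, 1.1]
opening: 0.003
gripper_force: 0.6
clock: 5.4
ee_pos: [0.5123, 0.1043, 0.1856]
tcp_rot: [-2.338, -2.097, -0.003]
ft_force: [0.2, 4.6, 0.4]
opening: -0.001
gripper_force: 2.4
clock: 5.6
ee_pos: [0.5124, 0.1034, 0.1859]
tcp_rot: [-2.335, -2.097, -0.007]
ft_force: [-0.6, 9.3, 2.2]
opening: 0.001
gripper_force: 4.7
```

```bash
python3 -m pendant '[{"hand":0,"dx":0,"dy":0.025,"dz":0,"twist":0},{"hand":0,"dx":0,"dy":0.0,"dz":0.04,"twist":0},{"hand":0,"dx":0,"dy":0,"dz":0.035,"twist":0},{"hand":0.0854,"dx":-0.003,"dy":-0.04,"dz":0.01,"twist":0},{"hand":0.0854,"dx":-0.003,"dy":-0.04,"dz":0,"twist":0}]'
python3 -m pendant '[{"hand":0.0854,"dx":-0.003,"dy":-0.04,"dz":0,"twist":0},{"hand":0.0854,"dx":-0.003,"dy":-0.04,"dz":0,"twist":0},{"hand":0.0854,"dx":-0.003,"dy":-0.04,"dz":0,"twist":0},{"hand":0.0854,"dx":-0.003,"dy":-0.04,"dz":0,"twist":0},{"hand":0.0854,"dx":-0.003,"dy":-0.04,"dz":-0.02,"twist":0}]'
python3 -m pendant '[{"hand":0.0854,"dx":-0.003,"dy":-0.04,"dz":-0.02,"twist":0},{"hand":0.0854,"dx":-0.003,"dy":-0.04,"dz":-0.02,"twist":0},{"hand":0.0854,"dx":-0.003,"dy":-0.005,"dz":-0.04,"twist":0},{"hand":0.0854,"dx":0,"dy":0,"dz":-0.03,"twist":0},{"hand":0.0854,"dx":0,"dy":0,"dz":0,"twist":0}]'
cat > m.py <<'E'
from h import *
np.set_printoptions(precision=4,suppress=True)
px={}
for c in("scene","top"):
    p,d=viewer.camera(c); cv2.imwrite(f"pics/{c}2.png",p[...,::-1]); C=cloud(c,d)
    r=models.pinpoint(c,"mouth")
    if r: px[c]=r[0]["centre"];print(c,r[0]["score"],px[c],at_z(c,px[c],.206))
    hh=cv2.cvtColor(p,cv2.COLOR_RGB2HSV)
    m=(np.hypot(C[...,0]-.508,C[...,1]-.062)<.06)&(C[...,2]>.198)&(C[...,2]<.215)
    P=C[m];print(c,"rim",len(P),np.median(P[:,2]),cv2.minEnclosingCircle((P[:,:2]*1000).astype(np.float32)))
    red=((hh[...,0]<8)|(hh[...,0]>172))&(hh[...,1]>100)&m
    n,l,st,ce=cv2.connectedComponentsWithStats(red.astype(np.uint8))
    for i in range(1,n):
        if st[i,4]>=2: print("  mark",st[i,4],ce[i],at_z(c,ce[i],.206))
    for r in models.pinpoint(c,"key_grip")[:3]: print("  kg",r["score"],r["centre"],at_z(c,r["centre"],.062))
if len(px)==2: print(tri(px["scene"],px["top"]))
E
python3 m.py
```

```text
clock: 6.1
ee_pos: [0.5074, 0.044, 0.2724]
tcp_rot: [2.334, 2.098, 0.005]
ft_force: [0.6, -0.9, -0.7]
opening: 0.329
gripper_force: 0.0
clock: 6.6
ee_pos: [0.4921, -0.1581, 0.2523]
tcp_rot: [2.336, 2.093, 0.005]
ft_force: [1.2, 0.3, 0.4]
opening: 1.005
gripper_force: 0.0
clock: 7.1
ee_pos: [0.4786, -0.2398, 0.1366]
tcp_rot: [-2.335, -2.09, 0.009]
ft_force: [0.5, 0.3, 0.3]
opening: 0.999
gripper_force: 0.0
scene 0.93 [335.5, 151.4] [0.5108 0.0631 0.206 ]
scene rim 410 0.20649334836232383 ((517.8577270507812, 59.52782440185547), 37.09237289428711)
  mark 2 [330.  145.5] [0.4858 0.0631 0.206 ]
  mark 2 [341.  160.5] [0.544  0.0568 0.206 ]
  kg 0.91 [239.0, 228.1] [ 0.4822 -0.2394  0.062 ]
  kg 0.77 [221.2, 211.9] [ 0.4075 -0.2548  0.062 ]
  kg 0.74 [260.5, 204.7] [ 0.4506 -0.1525  0.062 ]
top 0.61 [281.4, 213.2] [0.5072 0.0599 0.206 ]
top rim 448 0.20631473426089414 ((516.0060424804688, 61.329463958740234), 35.759395599365234)
  kg 0.45 [356.8, 244.1] [ 0.4302 -0.1493  0.062 ]
(array([0.5085, 0.062 , 0.2039]), np.float64(0.004517380261839365))
```

The rim is level at 0.206, so the cask is upright. The mouth is near (0.5165, 0.0605), and the rail midline agrees. The key head is at (0.484, -0.238). Next is the grasp.

```bash
python3 -m pendant '[{"hand":0.0854,"dx":0.0055,"dy":0.002,"dz":-0.03,"twist":0},{"hand":0.0854,"dx":0,"dy":0,"dz":-0.03,"twist":0},{"hand":0.0854,"dx":0,"dy":0,"dz":-0.02,"twist":0},{"hand":0.0854,"dx":0,"dy":0,"dz":-0.012,"twist":0},{"hand":0.0854,"dx":0,"dy":0,"dz":0,"twist":0}]'
python3 -m pendant '[{"hand":0,"dx":0,"dy":0,"dz":0,"twist":0},{"hand":0,"dx":0,"dy":0,"dz":0,"twist":0},{"hand":0,"dx":0,"dy":0,"dz":0,"twist":0},{"hand":0,"dx":0,"dy":0,"dz":0,"twist":0},{"hand":0,"dx":0,"dy":0,"dz":0,"twist":0}]'
```

```text
clock: 7.9
ee_pos: [0.4875, -0.2377, 0.0479]
tcp_rot: [-2.338, -2.097, 0.001]
ft_force: [0.5, -0.2, -0.0]
opening: 1.0
gripper_force: 0.0
clock: 8.4
ee_pos: [0.4877, -0.2382, 0.0491]
tcp_rot: [2.339, 2.097, 0.001]
ft_force: [-2.0, 1.5, 7.0]
opening: 0.288
gripper_force: 59.5
```

```bash
python3 -m pendant '[{"hand":0,"dx":0,"dy":0,"dz":0.02,"twist":0},{"hand":0,"dx":0,"dy":0,"dz":0.03,"twist":0},{"hand":0,"dx":0,"dy":0,"dz":0.045,"twist":0},{"hand":0,"dx":0,"dy":0,"dz":0.045,"twist":0},{"hand":0,"dx":0,"dy":0,"dz":0.045,"twist":0}]'
python3 -m pendant '[{"hand":0,"dx":0,"dy":0.02,"dz":0.04,"twist":0.14},{"hand":0,"dx":0,"dy":0.035,"dz":0.025,"twist":0.14},{"hand":0,"dx":0.003,"dy":0.035,"dz":0,"twist":0.14},{"hand":0,"dx":0.003,"dy":0.035,"dz":0,"twist":0.14},{"hand":0,"dx":0.003,"dy":0.035,"dz":0,"twist":0.14}]'
python3 -m pendant '[{"hand":0,"dx":0.003,"dy":0.03,"dz":0,"twist":0.14},{"hand":0,"dx":0.003,"dy":0.03,"dz":0,"twist":0.14},{"hand":0,"dx":0.003,"dy":0.03,"dz":0,"twist":0.14},{"hand":0,"dx":0.003,"dy":0.02,"dz":0,"twist":0.14},{"hand":0,"dx":0.003,"dy":0.02,"dz":0,"twist":0.14}]'
python3 -m pendant '[{"hand":0,"dx":0.003,"dy":0.01,"dz":0,"twist":0.14},{"hand":0,"dx":0.002,"dy":0,"dz":0,"twist":0.03},{"hand":0,"dx":0,"dy":0,"dz":0,"twist":0},{"hand":0,"dx":0,"dy":0,"dz":0,"twist":0}]'
python3 m.py
```

```text
clock: 8.9
ee_pos: [0.487, -0.2377, 0.2345]
tcp_rot: [-2.339, -2.096, 0.001]
ft_force: [1.0, -0.3, -3.2]
opening: 0.295
gripper_force: 59.5
clock: 9.4
ee_pos: [0.4961, -0.0766, 0.2982]
tcp_rot: [-1.47, -2.776, -0.001]
ft_force: [0.7, 0.8, -2.3]
opening: 0.291
gripper_force: 59.6
clock: 9.9
ee_pos: [0.5111, 0.0531, 0.2976]
tcp_rot: [-0.428, -3.111, 0.0]
ft_force: [0.5, 0.2, -2.3]
opening: 0.291
gripper_force: 59.6
clock: 10.3
ee_pos: [0.5163, 0.0615, 0.2979]
tcp_rot: [-0.175, -3.136, 0.0]
ft_force: [0.4, -0.3, -3.0]
opening: 0.296
gripper_force: 59.6
scene 0.67 [338.7, 153.8] [0.5223 0.0652 0.206 ]
scene rim 396 0.20648965956485732 ((517.7232666015625, 58.64987564086914), 36.8283576965332)
  mark 2 [330.  145.5] [0.4858 0.0631 0.206 ]
  mark 2 [341.  160.5] [0.544  0.0568 0.206 ]
  kg 0.6 [260.2, 202.5] [ 0.4437 -0.1494  0.062 ]
  kg 0.55 [338.3, 125.3] [0.3336 0.2061 0.062 ]
  kg 0.51 [221.2, 212.5] [ 0.4093 -0.2558  0.062 ]
top 0.74 [278.5, 212.5] [0.509  0.0675 0.206 ]
top rim 45 0.2053074437276638 ((498.34344482421875, 35.44688415527344), 13.163411140441895)
  kg 0.69 [392.2, 261.2] [ 0.3822 -0.2523  0.062 ]
  kg 0.52 [354.4, 244.5] [ 0.429  -0.1423  0.062 ]
  kg 0.44 [470.9, 207.6] [ 0.5415 -0.4841  0.062 ]
(array([0.5112, 0.071 , 0.1903]), np.float64(0.004465701366836833))
```

```bash
python3 - <<'E'
from h import *
from scipy.optimize import least_squares
np.set_printoptions(precision=4,suppress=True)
p,d=viewer.camera("scene");C=cloud("scene",d)
n=np.hypot(C[...,0]-.5165,C[...,1]-.061)
for lo,hi,name in((.2795,.2875,"flange"),(.255,.274,"shank"),(.2,.213,"rim")):
    P=C[(n<.045)&(C[...,2]>lo)&(C[...,2]<hi)]
    print(name,len(P),P.min(0),P.max(0),cv2.minEnclosingCircle((P[:,:2]*1000).astype(np.float32)))
cv2.imwrite("pics/c2.png",cv2.resize(p[90:190,265:405,::-1],(800,571),interpolation=cv2.INTER_CUBIC))
for z in(.311,.285,.257,.206):
    P=viewer.camera_params("scene");q=P["extrinsics"]@np.array([.5165,.061,z,1]);k=P["camera_matrix"]@np.array([q[0],-q[1],-q[2]])
    k=k[:2]/k[2];print(z,k,(k-[265,90])*800/140)
E
```

```text
flange 163 [0.4904 0.0313 0.2804] [0.5475 0.0898 0.2874] ((518.6546020507812, 59.89422607421875), 29.999515533447266)
shank 13 [0.5317 0.0537 0.2592] [0.5399 0.063  0.2675] ((535.5664672851562, 57.998939514160156), 5.213954448699951)
rim 377 [0.4809 0.023  0.2002] [0.5531 0.0949 0.2119] ((516.9682006835938, 58.53654861450195), 37.04039001464844)
0.311 [336.9259 125.7823] [411.005  204.4705]
0.285 [336.7163 132.9531] [409.8072 245.446 ]
0.257 [336.4995 140.3683] [408.5685 287.8191]
0.206 [336.1268 153.1176] [406.4388 360.6719]
```

View pics/c2.png

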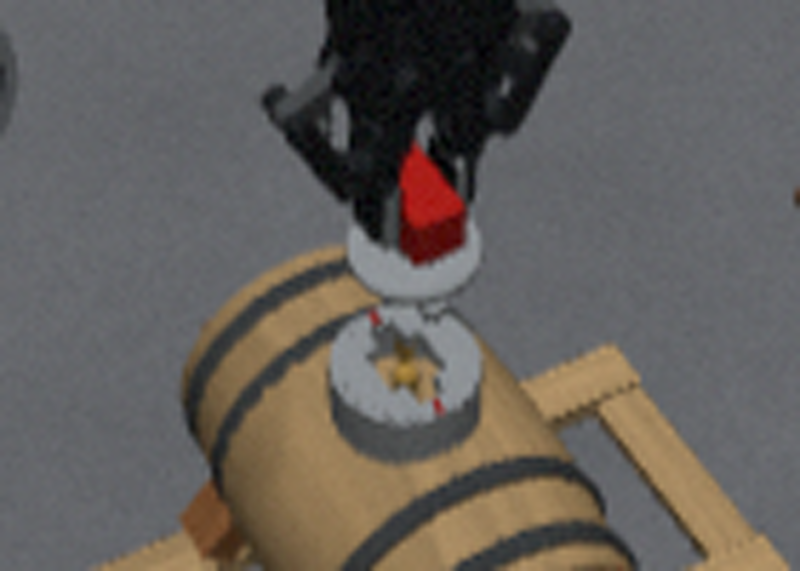

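The key is held upright, with its flange at crop (414,252) and the slot and pin at crop (405,365). The flange is about 1.5 mm off the rim centre in x and 1 mm in y, so I correct that and descend.

```bash
python3 -m pendant '[{"hand":0,"dx":-0.0015,"dy":-0.001,"dz":-0.02,"twist":0},{"hand":0,"dx":0,"dy":0,"dz":-0.018,"twist":0},{"hand":0,"dx":0,"dy":0,"dz":-0.006,"twist":0},{"hand":0,"dx":0,"dy":0,"dz":-0.003,"twist":0},{"hand":0,"dx":0,"dy":0,"dz":0,"twist":0}]'
python3 -m pendant '[{"hand":0,"dx":0,"dy":0,"dz":-0.002,"twist":0},{"hand":0,"dx":0,"dy":0,"dz":-0.002,"twist":0},{"hand":0,"dx":0,"dy":0,"dz":-0.002,"twist":0},{"hand":0,"dx":0,"dy":0,"dz":0,"twist":0}]'
python3 -m pendant '[{"hand":0,"dx":0,"dy":0,"dz":-0.001,"twist":0},{"hand":0,"dx":0,"dy":0,"dz":-0.001,"twist":0},{"hand":0,"dx":0,"dy":0,"dz":0,"twist":0}]'
```

```text
clock: 11.15
ee_pos: [0.5155, 0.061, 0.2516]
tcp_rot: [0.172, 3.137, 0.0]
ft_force: [-0.3, 0.4, -3.0]
opening: 0.291
gripper_force: 59.6
clock: 11.55
ee_pos: [0.5151, 0.0609, 0.2452]
tcp_rot: [-0.172, -3.137, -0.0]
ft_force: [0.2, 0.7, -2.0]
opening: 0.291
gripper_force: 59.6
clock: 11.85
ee_pos: [0.5151, 0.0609, 0.2432]
tcp_rot: [-0.172, -3.137, 0.0]
ft_force: [-0.4, 0.0, -3.3]
opening: 0.294
gripper_force: 59.6
```

```bash
python3 -m pendant '[{"hand":0,"dx":0,"dy":0,"dz":-0.002,"twist":0},{"hand":0,"dx":0,"dy":0,"dz":0,"twist":0}]'
python3 -m pendant '[{"hand":0,"dx":0,"dy":0,"dz":-0.002,"twist":0},{"hand":0,"dx":0,"dy":0,"dz":0,"twist":0}]'
python3 -m pendant '[{"hand":0,"dx":0,"dy":0,"dz":-0.002,"twist":0},{"hand":0,"dx":0,"dy":0,"dz":0,"twist":0}]'
```

```text
clock: 12.05
ee_pos: [0.5155, 0.061, 0.2418]
tcp_rot: [0.172, 3.136, 0.001]
ft_force: [-0.7, -0.1, 1.5]
opening: 0.29
gripper_force: 60.0
clock: 12.25
ee_pos: [0.5155, 0.061, 0.2396]
tcp_rot: [0.172, 3.136, 0.0]
ft_force: [-0.6, -0.6, 2.7]
opening: 0.295
gripper_force: 60.0
clock: 12.45
ee_pos: [0.5154, 0.061, 0.2374]
tcp_rot: [0.172, 3.136, 0.0]
ft_force: [-0.6, -0.3, 2.2]
opening: 0.295
gripper_force: 60.1
```

The spring's 4 N came on with almost no side load, so the lugs are in the slot. I press on.

```bash
python3 -m pendant '[{"hand":0,"dx":0,"dy":0,"dz":-0.002,"twist":0},{"hand":0,"dx":0,"dy":0,"dz":-0.002,"twist":0},{"hand":0,"dx":0,"dy":0,"dz":0,"twist":0}]'
python3 -m pendant '[{"hand":0,"dx":0,"dy":0,"dz":-0.002,"twist":0},{"hand":0,"dx":0,"dy":0,"dz":-0.002,"twist":0},{"hand":0,"dx":0,"dy":0,"dz":0,"twist":0}]'
python3 -m pendant '[{"hand":0,"dx":0,"dy":0,"dz":-0.002,"twist":0},{"hand":0,"dx":0,"dy":0,"dz":-0.001,"twist":0},{"hand":0,"dx":0,"dy":0,"dz":0,"twist":0}]'
```

```text
clock: 12.75
ee_pos: [0.5154, 0.061, 0.2333]
tcp_rot: [0.172, 3.137, 0.0]
ft_force: [-0.3, -0.6, 4.6]
opening: 0.294
gripper_force: 60.3
clock: 13.05
ee_pos: [0.5155, 0.061, 0.2294]
tcp_rot: [0.172, 3.136, 0.0]
ft_force: [-0.1, 0.2, 4.9]
opening: 0.295
gripper_force: 60.5
clock: 13.35
ee_pos: [0.5156, 0.0611, 0.2267]
tcp_rot: [0.172, 3.136, 0.001]
ft_force: [-0.0, -0.3, 6.4]
opening: 0.293
gripper_force: 60.6
```

```bash
python3 -m pendant '[{"hand":0,"dx":0,"dy":0,"dz":-0.0015,"twist":0},{"hand":0,"dx":0,"dy":0,"dz":0,"twist":0}]'
python3 -m pendant '[{"hand":0,"dx":0,"dy":0,"dz":-0.0015,"twist":0},{"hand":0,"dx":0,"dy":0,"dz":0,"twist":0}]'
python3 -m pendant '[{"hand":0,"dx":0,"dy":0,"dz":-0.0015,"twist":0},{"hand":0,"dx":0,"dy":0,"dz":0,"twist":0}]'
```

```text
clock: 13.55
ee_pos: [0.5156, 0.0611, 0.2254]
tcp_rot: [0.172, 3.136, 0.001]
ft_force: [-1.9, 0.2, 6.2]
opening: 0.297
gripper_force: 61.0
clock: 13.75
ee_pos: [0.516, 0.0613, 0.2251]
tcp_rot: [0.172, 3.135, 0.002]
ft_force: [-2.1, 0.1, 12.8]
opening: 0.291
gripper_force: 61.6
clock: 13.95
ee_pos: [0.5164, 0.0618, 0.2248]
tcp_rot: [0.172, 3.134, 0.004]
ft_force: [-3.8, 0.4, 19.0]
opening: 0.295
gripper_force: 62.6
```

```bash
python3 -m pendant '[{"hand":0,"dx":0,"dy":0,"dz":0,"twist":-0.1},{"hand":0,"dx":0,"dy":0,"dz":0,"twist":-0.1},{"hand":0,"dx":0,"dy":0,"dz":0,"twist":-0.1},{"hand":0,"dx":0,"dy":0,"dz":0,"twist":-0.1},{"hand":0,"dx":0,"dy":0,"dz":0,"twist":-0.1}]'
python3 -m pendant '[{"hand":0,"dx":0,"dy":0,"dz":0,"twist":-0.1},{"hand":0,"dx":0,"dy":0,"dz":0,"twist":-0.1},{"hand":0,"dx":0,"dy":0,"dz":0,"twist":-0.1},{"hand":0,"dx":0,"dy":0,"dz":0,"twist":-0.1},{"hand":0,"dx":0,"dy":0,"dz":0,"twist":-0.1}]'
python3 -m pendant '[{"hand":0,"dx":0,"dy":0,"dz":0,"twist":-0.1},{"hand":0,"dx":0,"dy":0,"dz":0,"twist":-0.1},{"hand":0,"dx":0,"dy":0,"dz":0,"twist":-0.1},{"hand":0,"dx":0,"dy":0,"dz":0,"twist":-0.1},{"hand":0,"dx":0,"dy":0,"dz":0,"twist":-0.1}]'
python3 -m pendant '[{"hand":0,"dx":0,"dy":0,"dz":0,"twist":-0.07},{"hand":0,"dx":0,"dy":0,"dz":0,"twist":0},{"hand":0,"dx":0,"dy":0,"dz":0,"twist":0}]'
python3 -c "
from h import *
s=telemetry.state();r=np.array(s['tcp_rot']);print(s['moment'],'tool x yaw',np.degrees(2*np.arctan2(r[1],r[0])))"
```

```text
clock: 14.45
ee_pos: [0.5168, 0.0612, 0.2248]
tcp_rot: [0.947, 2.992, 0.004]
ft_force: [-3.0, -0.0, 19.2]
opening: 0.288
gripper_force: 62.4
clock: 14.95
ee_pos: [0.5168, 0.0609, 0.2248]
tcp_rot: [1.658, 2.665, 0.005]
ft_force: [-2.7, -0.8, 18.7]
opening: 0.291
gripper_force: 62.5
clock: 15.45
ee_pos: [0.5167, 0.061, 0.2248]
tcp_rot: [2.267, 2.173, 0.006]
ft_force: [-3.3, -0.9, 19.7]
opening: 0.297
gripper_force: 62.6
clock: 15.75
ee_pos: [0.5167, 0.061, 0.2248]
tcp_rot: [2.338, 2.097, 0.006]
ft_force: [-2.2, -0.8, 20.0]
opening: 0.296
gripper_force: 62.6
[0.00896616 1.11413073 0.1751061 ] tool x yaw 83.7762986491461
```

```bash
python3 -m pendant '[{"hand":0,"dx":0,"dy":0,"dz":-0.0005,"twist":-0.02},{"hand":0,"dx":0,"dy":0,"dz":0,"twist":0},{"hand":0,"dx":0,"dy":0,"dz":0,"twist":0}]'
python3 - <<'E'
from h import *
s=telemetry.state();r=np.array(s['tcp_rot']);print(s['moment'],'tool x yaw',np.degrees(2*np.arctan2(r[1],r[0])))
p,d=viewer.camera("scene");C=cloud("scene",d)
n=np.hypot(C[...,0]-.5165,C[...,1]-.061);hh=cv2.cvtColor(p,cv2.COLOR_RGB2HSV)
P=C[(n<.033)&(C[...,2]>.206)&(C[...,2]<.218)];print("flange z",np.percentile(P[:,2],[10,50,90]))
red=((hh[...,0]<8)|(hh[...,0]>172))&(hh[...,1]>130)&(n<.04)&(C[...,2]>.245)&(C[...,2]<.262)
Q=C[red];print(len(Q),cv2.minAreaRect((Q[:,:2]*1000).astype(np.float32)))
cv2.imwrite("pics/c3.png",cv2.resize(p[90:210,255:415,::-1],(800,600),interpolation=cv2.INTER_CUBIC))
E
```

```text
clock: 16.05
ee_pos: [0.5168, 0.061, 0.2247]
tcp_rot: [2.359, 2.074, 0.006]
ft_force: [-4.5, -0.3, 23.0]
opening: 0.295
gripper_force: 63.0
[-0.01350362  1.32107723  0.24766616] tool x yaw 82.65180165893332
flange z [0.20786604 0.21173375 0.21437394]
77 ((511.9596862792969, 52.20671081542969), (25.878189086914062, 41.61623001098633), 24.579099655151367)
```

View pics/c3.png

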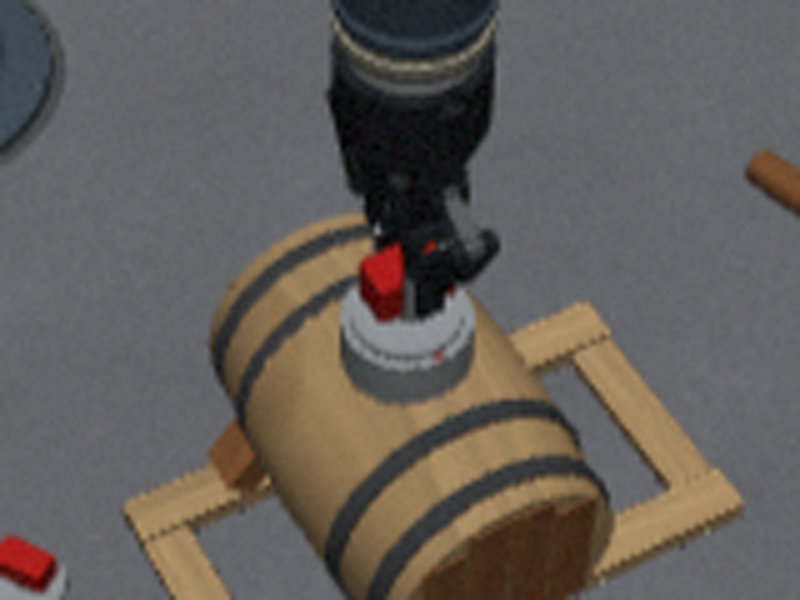

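The flange lies flush on the collar at crop (405,330), with its top at 0.212 as expected. The head points across the slot mark at (438,355), turned about 91° and still held. The job can be handed in.

```bash
python3 -c "
from plant import ticket; print(ticket.sign_off())"
```

```text
the job is handed in; nothing more can be done
None
```

The job is handed in: the cask is upright against its chocks, the key is pressed flush and turned about 91° clockwise, and the gripper is still holding it. The bottle, tumbler and mallet were not touched by any planned move, but I did not re-measure them at the end.

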